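# Refit the soap dispenser's drip tray and latch it

### The arm

A 6-joint arm with a two-finger parallel gripper is mounted at the origin on the work surface. World frame = base frame: x ahead of the robot, y to its left, z up, the work surface at z = 0. Lengths are in m, angles in rad, forces in N, time in s.
With the tool pointing down it reaches from about 0.3 to 0.75 m from the base axis. Payload 8.5 kg.
Tool frame: the origin (TCP) lies on the centre line of the jaws, within the pads' length; the fingertips stand 22 mm ahead of it and the grasp point (between the pads) lies 3 mm ahead of it; z points along the fingers, y is the direction in which the jaws open and shut (so a half turn about z gives the same grasp; the last joint's range is limited). The gripper opens to 88 mm and grips with 3 to 60 N. Pads are 18 mm wide; open, the fingers measure 123 mm over their backs; the gripper's body (75 mm by 187 mm) begins 45 mm behind the grasp point.
Start: joints at [1.02, 0.381, 1.297, -0, 1.464, -0.215], TCP at [0.181, 0.519, 0.261] pointing down, gripper open.
Joint ranges: [-3.11, 3.11], [-0.89, 2.33], [0.22, 2.48], [-1.42, 4.56], [0.17, 2.85], [-2.88, 2.88]. Speed limits (rad/s): [2.39, 2.39, 3.14, 3.14, 3.14, 3.14].

### API

Orientations are given as a unit quaternion [x, y, z, w].
In Python, from cell import sensors, eyes, manip, models gives the robot as it stands.
- The arm moves only by the tool jog_arm, never from a script. Its argument "commands" is a list of rows, each a list of 3 entries, a list of its own where there are three numbers: the gripper's target within -1 to 1 (shut at 1, half-way at 0, fully open at -1), then the shift along the world's x, y, z in mm, then the turn, a rotation vector about the world's x, y, z in rad. A call has exactly 5 rows; each row shifts and turns the commanded pose from where the row before left it; what a row does not reach is not made up. A row lasts 1/8 s, in which the tool goes at most 62.5 mm and 10.7 degrees, less where a joint would pass 70% of its speed; a pose out of reach is approached as far as the arm can. A call with a gripper value outside its range is refused whole. The fingers move at their own pace and stop on an object; "force" is the grip in N (left out, the last holds). Time passes only in rows, so rows that do not move let the fingers close, or fill a call up. It gives the time, the measured TCP pose, the force and the opening at its end, in the units of the state.
- sensors.read_state(): the state, without advancing time (a new reading comes with each control period).
- eyes.camera(name): name is "scene" or "top" or "wrist"; returns (picture, depth): 420x560x3 uint8, blue, green, red; 420x560 float32, m along the optical axis (not along the pixel's ray), 0 where there is no reading.
- eyes.calibration(name): a dict with "camera_matrix" (3x3 intrinsics, pixels), "R" (3x3) and "t" (3): a world point X has camera coordinates R X + t; the wrist camera has in their place "tool_from_camera" (4x4, takes a point from camera to tool coordinates, whose origin is the TCP and whose axes are the flange's). Camera axes: x right, y down, z forward; pixel columns grow to the right and rows downward; lengths in m; the calibration is good to about 2 mm. The wrist camera is an equidistant fisheye: a pixel r from the principal point sees the ray r / f radians off the axis. A picture is of the moment at which its call begins: read the wrist's pose just before it. calibration takes no time and is no camera call.
- manip.sign_off(): hands the job in, once; it reports no verdict.
Trained networks look in the newest picture that a camera, given by its name, has taken for a name from the list of things; names that differ only in an ending like _2 or _b are one class to them, and where a whole thing is asked for, a point or a joint stands for the part that bears it (a point fixed in the world has none). Each returns a list of dicts, best first, with "confidence" (0 to 1); they miss things now and then, are a little off and sometimes report something else, mostly with a low value. They report only what shows in the picture. A call takes as long as a camera call. They do not tell look-alikes from the thing itself.
- models.boxes_of(thing, camera): "xy" ([column, row] in pixels, amid what is visible of it).
- models.silhouettes(thing, camera): "region" (420x560 bool, what is visible of it) and "xy" ([column, row] in pixels, amid what is visible of it).
The state is a dict: "time_s": time; "joint_positions": joint angles; "qvel": joint speeds; "tau": joint torques, N m; "tcp_pos": TCP position; "orientation": TCP orientation; "wrist_force": force on the tool from outside, world axes, zero at the start; "torque": the same for the moment, N m; "gripper_width": finger opening in m.
Only numpy, scipy, OpenCV 4.12 (cv2) and the standard library are available. Lean on these libraries where they do the work, as an engineer would, in place of code of your own. Each camera call takes 0.05 s, during which the arm holds its last target.

### The job

Slide the rinsed grey drip tray fully home into the bay in the foot of the soap dispenser, so that its front plate sits flush against the dispenser, then slide the red latch across to its end stop to lock the tray in. Leave the cup standing where it is on the dispenser and do not knock the other things about.

Things in the scene. Friction and masses are not known exactly. Their poses are not given: they have to be found in the camera images.
- tray: grey drip tray: open box 130 mm long (x) x 110 wide (y) x 40 tall, walls 4 mm, loose on the table, 0.18 to 0.35 kg. Origin: centre of the box's underside; z up, +x is the end that enters the bay first. At its -x end it has a wider front plate with a yellow grip fin.
- tray_plate (a point): middle of the outer face of the tray's front plate, at (-71, 0, 29) mm in the tray's frame. The plate is 144 mm wide (y), 6 mm thick and reaches from 2 to 56 mm above the table.
- tray_grip (a point): where the tray's yellow grip fin is best held, at (-96, 0, 34) mm in the tray's frame. The upright fin is 18 mm thick (y), sticks 40 mm out of the plate along -x (x = -71 to -111 mm) and stands from 10 to 56 mm above the table.
- dispenser: fixed soap dispenser: white foot 200 mm deep (x) x 250 wide (y) x 60 tall, blue tower behind (x from 44 mm, 180 mm high) with a grey spout reaching forward to x = -12 mm, y = 30 mm, 146 mm above the table. Origin: centre of the foot's underside; front face at x = -100 mm, looking along -x. The tray goes in along +x; fully home its origin is at (-35, 0, 0) mm in this frame.
- bay_mouth (a point): middle of the bay's mouth in the dispenser's front face, at table height: (-100, 0, 0) mm in the dispenser's frame. The bay is a roofed slot 46 mm high whose floor is the table; 116 mm wide inside (3 mm spare each side of the tray), flared to about 132 mm over the first 20 mm. The tray's front plate stops flat against the front face around the mouth.
- latch (a joint): slide of the red latch, in m: 0 = open, 0.05 = end stop (locked). It starts at 0 to 0.008 and grows as the grip moves along the dispenser's +y, towards the middle of its front. It takes about 2 N to move and stays where left. A tray that is not home blocks it.
- latch_grip (a point): centre of the red latch grip, 90 mm above the table; at joint 0 it is at (-70, -102, 90) mm in the dispenser's frame. The grip is a block 30 mm along the dispenser's x, 24 mm along y, from 68 to 100 mm above the table, on a flat steel slide 62 to 68 mm high.
- latch_tongue (a point): lower end of the latch's steel tongue, which moves with the grip: 20 mm wide (y), hanging from 68 down to 32 mm above the table, 9 to 15 mm in front of the dispenser's front face, so that it passes just before the front plate of a tray that is home.
- cup: the clear plastic measuring cup (60 mm across, 65 mm tall) standing on the dispenser's cup stand. Origin: centre of its underside. Bystander.
- detergent: orange detergent bottle, 84 mm across, 210 mm tall, on the table. Origin: centre of its underside. Bystander.
- softener: blue softener bottle, 80 mm across, 190 mm tall, on the table. Origin: centre of its underside. Bystander.
- stain_jar: low white jar with green cap, 76 mm across, 85 mm tall, on the table right of the dispenser. Origin: centre of its underside. Bystander.
- brush: wooden-handled flat brush, about 200 mm long, lying on the table; origin under its middle. Bystander.
- peg_bin: empty open green plastic bin, 160 x 120 x 70 mm tall, on the table. Origin: centre of its underside. Bystander.
Mind the look-alikes: they are no part of the job. Leave any purple look-alike of the tray alone.

How it is judged:
By the outcome, as a careful person would: the job done as asked, in the order asked, and still so for the second after the job is handed in, with the robot touching nothing.
It also fails if it takes over 54 s, if anything falls off the work surface, if the arm or the gripper's body presses on something with over 40 N, if the wrist force passes 120 N, or if a joint passes its speed limit or range.

## Working session

There is one attempt and no reset: what is moved stays moved. The work goes in short steps, Python scripts to look and compute and a tool call to move; the robot and the scene stay as the last step left them, time stands still between calls to the robot, and variables do not carry over. Pictures are saved under pics/ and viewed, and the job is handed in when it is done.

Besides the shell and the picture viewer there is one more tool, called after "Emit:" by a JSON object that holds its "op" and its "data". jog_arm: Moves the arm, as the interface text tells. Its arguments: {"type":"object","properties":{"commands":{"type":"array"},"force":{"type":"number"}},"required":["commands"]}

```bash
mkdir -p pics; ls; python3 - <<'E'
from cell import sensors, eyes, manip, models
import cv2,numpy as np
s=sensors.read_state();print(s)
for c in("scene","top"):
    p,d=eyes.camera(c);cv2.imwrite(f"pics/{c}0.png",p);np.save(f"{c}_d.npy",d);k=eyes.calibration(c);print(c,k)
    for t in("tray","tray_grip","dispenser","latch_grip"):
        print(t,[(np.round(b["xy"]),round(b["confidence"],2)) for b in models.boxes_of(t,c)])
E
```

```text
pics
{'time_s': 0.0, 'joint_positions': array([ 1.01972140e+00,  3.81162567e-01,  1.29830110e+00, -1.55164190e-05,
        1.46359385e+00, -2.15318707e-01]), 'qvel': array([-0.00176795, -0.00077232,  0.00148015,  0.00022026, -0.00154227,
       -0.0015889 ]), 'tau': array([ 2.60266579e-04, -4.37928665e+01, -2.24562532e+01,  7.13612535e-02,
        3.51513166e-02, -1.22678948e-04]), 'tcp_pos': array([0.18108663, 0.51904834, 0.2601421 ]), 'orientation': array([ 1.67089801e-01,  9.85941409e-01, -6.82191777e-04, -2.66691869e-04]), 'wrist_force': array([-0.96221124,  0.12604455, -0.48586049]), 'torque': array([ 0.00801505,  0.05381813, -0.03321024]), 'gripper_width': 0.088038602034324}
scene {'camera_matrix': array([[415.31085337,   0.        , 275.19151269],
       [  0.        , 415.31085337, 210.90742894],
       [  0.        ,   0.        ,   1.        ]]), 'R': array([[ 0.66797615,  0.74405117,  0.01399009],
       [ 0.58992537, -0.5179618 , -0.61943815],
       [-0.45364735,  0.42202302, -0.78492079]]), 't': array([-0.32746005, -0.29408338,  1.45763398])}
tray [(array([ 81., 262.]), 0.97), (array([225., 237.]), 0.96)]
tray_grip [(array([ 80., 261.]), 0.56)]
dispenser [(array([356., 244.]), 0.85), (array([363., 225.]), 0.17)]
latch_grip [(array([309., 240.]), 0.66)]
top {'camera_matrix': array([[432.17802056,   0.        , 278.17482914],
       [  0.        , 432.17802056, 214.13870381],
       [  0.        ,   0.        ,   1.        ]]), 'R': array([[ 0.00344122, -0.99991357,  0.01268876],
       [-0.99258251, -0.00495745, -0.12147172],
       [ 0.12152413, -0.01217663, -0.99251379]]), 't': array([-0.06289567,  0.53335171,  1.42071141])}
tray [(array([315., 229.]), 0.78), (array([414., 282.]), 0.71)]
tray_grip [(array([316., 227.]), 0.97), (array([413., 280.]), 0.91)]
dispenser [(array([242., 149.]), 0.92)]
latch_grip []
```

View pics/scene0.png

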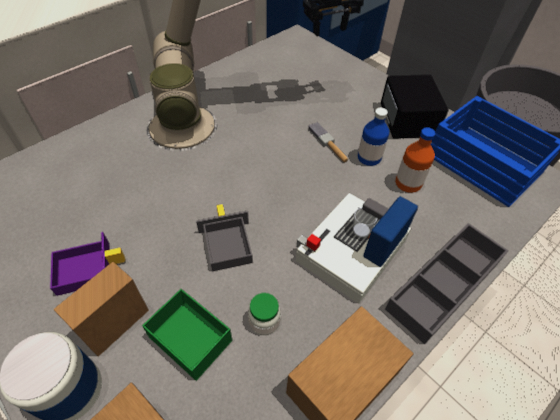

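View pics/top0.png

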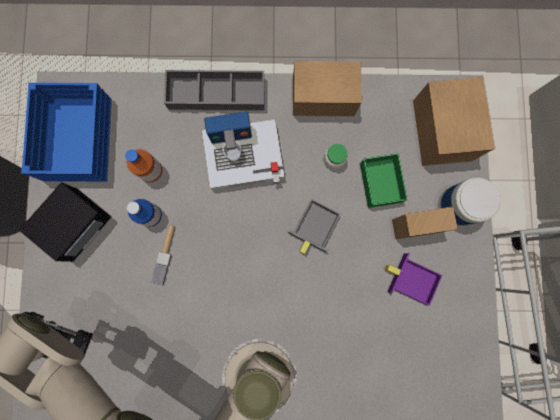

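The scene image has the grey tray at (225,240) and the purple look-alike at (82,265). In the top image they are at (316,227) and (414,282). The dark organiser at top (215,90) isn't a tray of this shape. I choose the grey one and will check it in a close crop.

```bash
python3 - <<'E'
import cv2,numpy as np
t=cv2.imread("pics/top0.png");s=cv2.imread("pics/scene0.png")
a=cv2.resize(t[100:270,190:370],None,fx=4,fy=4,interpolation=cv2.INTER_CUBIC)[:600]
cv2.imwrite("pics/c1.png",cv2.resize(t[115:265,190:350],(640,600),interpolation=cv2.INTER_CUBIC))
cv2.imwrite("pics/c2.png",cv2.resize(s[180:330,190:430],(800,500),interpolation=cv2.INTER_CUBIC))
E
```

```text
(no output)
```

View pics/c1.png

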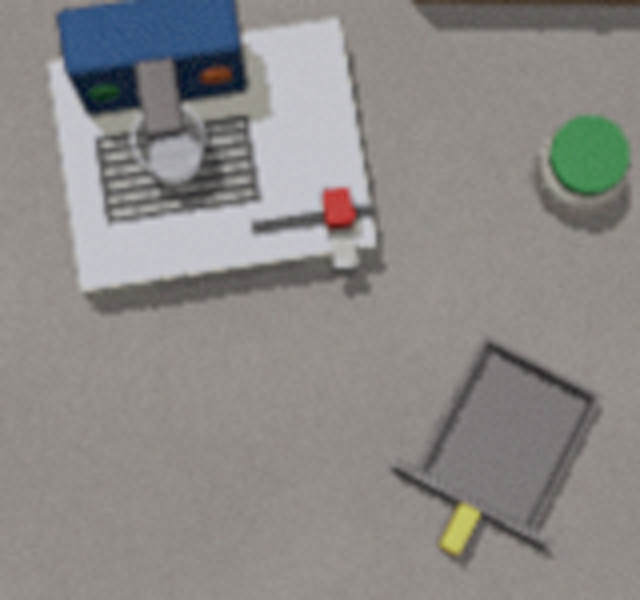

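View pics/c2.png

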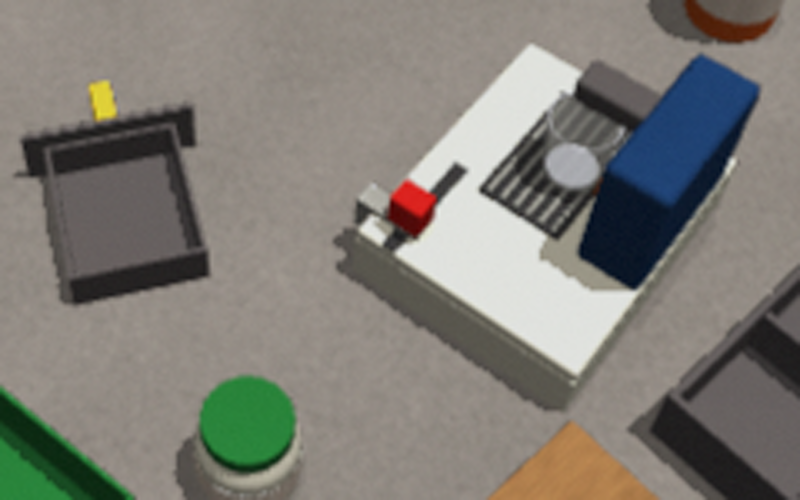

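The crops confirm the grey tray. In the top image its plate runs from (288,232) to (327,252), with the fin at about (305,247). The dispenser front faces the robot, and the latch grip is at about (275,167).

```bash
cat > h.py <<'E'
import numpy as np, cv2
from scipy.optimize import least_squares
from cell import sensors, eyes, manip, models
def proj(c,X):
    k=eyes.calibration(c);Y=np.atleast_2d(X)@np.array(k["R"]).T+k["t"];p=Y@k["camera_matrix"].T;return p[:,:2]/p[:,2:]
def tf(q,P):
    P=np.atleast_2d(np.array(P,float))/1000;c,s=np.cos(q[2]),np.sin(q[2])
    return np.c_[q[0]+c*P[:,0]-s*P[:,1],q[1]+s*P[:,0]+c*P[:,1],P[:,2]]
def fit(obs,q0):
    f=lambda q:np.concatenate([(proj(c,tf(q,[m for m,_ in o]))-np.array([u for _,u in o])).ravel() for c,o in obs.items()])
    r=least_squares(f,q0,loss="soft_l1");print(np.round(r.fun.reshape(-1,2),1).tolist());return r.x
T=lambda u,v:(190+u/4-.4,115+v/4-.4)
S=lambda u,v:(190+u*.3-.35,180+v*.3-.35)
E
python3 - <<'E'
from h import *
tray={"top":[((-68,72,56),T(393,470)),((-68,-72,56),T(548,550)),((65,55,40),T(490,343)),((65,-55,40),T(597,400)),((-111,0,56),T(453,551))],
"scene":[((-68,72,56),S(193,107)),((-68,-72,56),S(23,138)),((65,55,40),S(207,250)),((65,-55,40),S(72,278)),((-111,0,56),S(100,83))]}
disp={"top":[((-100,125,60),T(83,290)),((-100,-125,60),T(376,246)),((100,-125,60),T(338,18)),((100,125,60),T(50,62))],
"scene":[((100,-125,60),S(577,375)),((-100,125,60),S(530,43))]}
for n,o in(("tray",tray),("disp",disp)):
    q=fit(o,[.5,-.1,-.4 if n=="tray" else 0.1]);print(n,np.round(q,4))
    for c in o:
        print(c, [ (np.round(fit({c:o[c]},q),4)).tolist()])
# depth based dispenser top
k=eyes.calibration("top");d=np.load("top_d.npy");v,u=np.mgrid[:420,:560]
K=k["camera_matrix"];C=np.stack([(u-K[0,2])/K[0,0]*d,(v-K[1,2])/K[1,1]*d,d],-1);W=(C-k["t"])@k["R"]
m=(abs(W[...,2]-.06)<.008)&(d>0)&(u>195)&(u<295)&(v>110)&(v<200)
P=W[m][:,:2];r=cv2.minAreaRect((P*1000).astype(np.float32));print(r,m.sum())
E
```

```text
[[0.0, -1.3], [0.1, -0.9], [-1.6, -1.7], [0.8, -0.7], [-1.6, 0.2], [-0.2, -0.9], [-0.8, -0.5], [-0.0, -0.1], [-1.3, 0.1], [-0.4, -0.6]]
tray [ 0.5026 -0.1878 -0.4824]
[[0.4, -0.4], [0.5, 0.0], [-1.3, -0.8], [1.1, 0.1], [-1.2, 1.2]]
top [[0.4996, -0.1889, -0.4807]]
[[0.3, -0.6], [-0.3, -0.0], [0.6, 0.2], [-0.6, 0.5], [0.0, -0.3]]
scene [[0.5046, -0.1874, -0.4798]]
[[-0.9, 0.4], [0.2, -0.1], [0.3, -0.3], [-0.9, -0.3], [-0.3, 0.6], [-0.4, -0.2]]
disp [0.7371 0.0609 0.1621]
[[-0.6, 0.5], [0.5, -0.0], [0.6, -0.2], [-0.6, -0.2]]
top [[0.7369, 0.0597, 0.1621]]
[[-0.0, 0.3], [0.0, -0.4]]
scene [[0.737, 0.0623, 0.1612]]
((744.0469970703125, 27.159194946289062), (236.0496368408203, 315.8982849121094), 9.246597290039062) 3311
```

Emit:
{"op": "jog_arm", "data": {"commands": [[-1,[19,-55,0],[0,0,-0.0125]],[-1,[19,-55,0],[0,0,-0.0125]],[-1,[19,-55,0],[0,0,-0.0125]],[-1,[19,-55,0],[0,0,-0.0125]],[-1,[19,-55,0],[0,0,-0.0125]]], "force": 25}}

```text
time_s: 1.12
tcp_pos: [0.2764, 0.2427, 0.261]
orientation: [0.198, 0.98, 0.0, 0.0]
wrist_force: [1.2, 0.5, -1.0]
gripper_width: 0.0881
```

Emit:
{"op": "jog_arm", "data": {"commands": [[-1,[19,-55,0],[0,0,-0.0125]],[-1,[19,-55,0],[0,0,-0.0125]],[-1,[19,-55,0],[0,0,-0.0125]],[-1,[19,-55,-10],[0,0,-0.0125]],[-1,[19,-55,-20],[0,0,-0.0125]]]}}

```text
time_s: 1.75
tcp_pos: [0.3718, -0.0329, 0.2311]
orientation: [0.229, 0.973, -0.0, 0.001]
wrist_force: [0.9, -0.3, -0.2]
gripper_width: 0.0882
```

Emit:
{"op": "jog_arm", "data": {"commands": [[-1,[19,-55,-20],[0,0,-0.0125]],[-1,[19,-55,-20],[0,0,-0.0125]],[-1,[0,0,0],[0,0,0]],[-1,[0,0,0],[0,0,0]],[-1,[0,0,0],[0,0,0]]]}}

```text
time_s: 2.38
tcp_pos: [0.409, -0.1396, 0.1914]
orientation: [0.24, 0.971, -0.0, 0.0]
wrist_force: [0.3, -0.6, 0.4]
gripper_width: 0.0881
```

```bash
cat >> h.py <<'E'
from scipy.spatial.transform import Rotation as Ro
def wtf():
    s=sensors.read_state();M=np.eye(4);M[:3,:3]=Ro.from_quat(s["orientation"]).as_matrix();M[:3,3]=s["tcp_pos"];return M@np.array(eyes.calibration("wrist")["tool_from_camera"])
def wproj(M,X):
    K=np.array(eyes.calibration("wrist")["camera_matrix"]);Y=(np.atleast_2d(X)-M[:3,3])@M[:3,:3]
    r=np.hypot(Y[:,0],Y[:,1]);th=np.arctan2(r,Y[:,2]);return np.c_[K[0,2]+K[0,0]*th*Y[:,0]/r,K[1,2]+K[1,1]*th*Y[:,1]/r]
def wfit(M,o,q0):
    f=lambda q:(wproj(M,tf(q,[m for m,_ in o]))-np.array([u for _,u in o])).ravel()
    r=least_squares(f,q0,loss="soft_l1");print(np.round(r.fun.reshape(-1,2),1).tolist());return r.x
def toolyaw():
    s=sensors.read_state();y=Ro.from_quat(s["orientation"]).as_matrix()[:,1];return np.arctan2(-y[0],y[1])
E
python3 - <<'E'
from h import *
s=sensors.read_state();print(s["time_s"],s["tcp_pos"],s["orientation"],toolyaw(),s["joint_positions"])
M=wtf();np.save("M1.npy",M);p,d=eyes.camera("wrist");cv2.imwrite("pics/w1.png",p);print(eyes.calibration("wrist"))
print(wproj(M,tf([.5026,-.1878,-.4824],[(-68,72,56),(-68,-72,56),(65,55,40),(65,-55,40),(-111,0,56)])))
E
```

```text
2.375 [ 0.40904496 -0.13960251  0.19136201] [ 2.39793690e-01  9.70823769e-01 -1.03941075e-04  4.31101444e-04] -0.48430671631016814 [-6.04277261e-01  2.49222892e-01  1.72048842e+00  1.20551317e-04
  1.17100141e+00 -1.69081374e+00]
{'camera_matrix': array([[325.1922621 ,   0.        , 273.95731824],
       [  0.        , 325.1922621 , 212.98463302],
       [  0.        ,   0.        ,   1.        ]]), 'tool_from_camera': array([[ 2.16962703e-04, -9.50907726e-01, -3.09474472e-01,
         8.00058886e-02],
       [ 9.99999869e-01,  6.28925813e-05,  5.07820990e-04,
         9.86810546e-04],
       [-4.63427255e-04, -3.09474542e-01,  9.50907615e-01,
        -1.24904520e-01],
       [ 0.00000000e+00,  0.00000000e+00,  0.00000000e+00,
         1.00000000e+00]])}
[[354.08213334 247.30995831]
 [193.06952456 247.57467036]
 [322.89948305 348.76229921]
 [224.77352375 348.90164142]
 [273.43826213 200.89238865]]
```

View pics/w1.png

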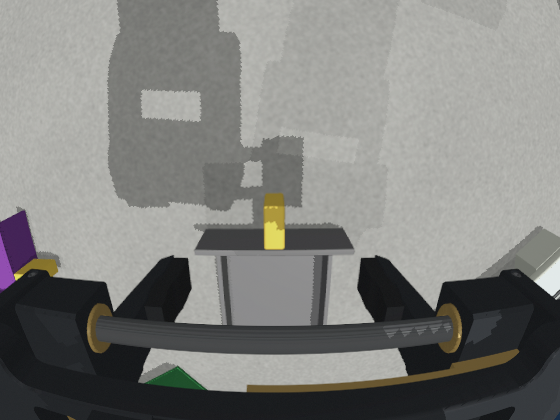

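```bash
python3 - <<'E'
import cv2
p=cv2.imread("pics/w1.png");cv2.imwrite("pics/w1c.png",cv2.resize(p[180:330,180:370],(760,600),interpolation=cv2.INTER_CUBIC))
E
```

```text
(no output)
```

View pics/w1c.png

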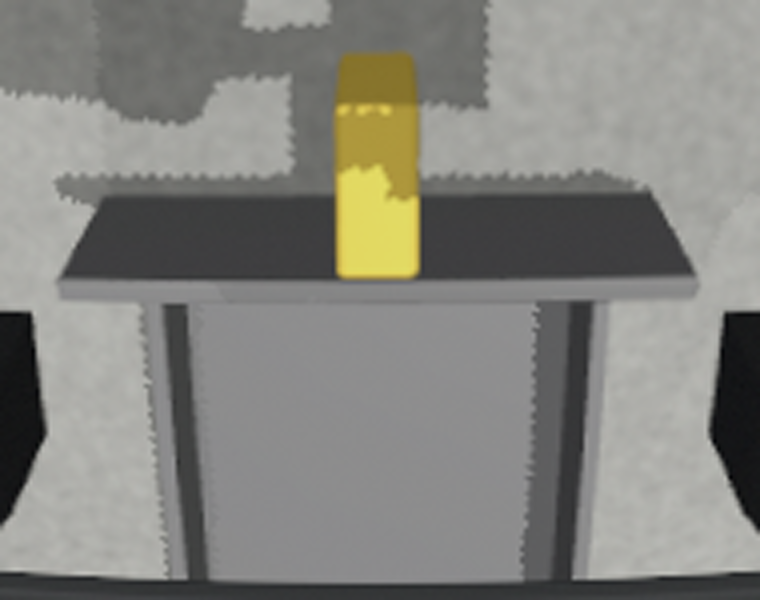

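The wrist crop shows the grey tray square to the jaws: plate top edge at (195,249)–(353,249), fin top from (274,206) to (274,249).

```bash
python3 - <<'E'
from h import *
M=np.load("M1.npy");c=lambda u,v:(180+u/4-.4,180+v/4-.4)
o=[((-71,72,56),c(693,279)),((-71,-72,56),c(60,279)),((-65,72,56),c(697,297)),((-65,-72,56),c(60,298)),((-111,9,56),c(420,105)),((-111,-9,56),c(335,105)),((-71,9,56),c(419,277)),((-71,-9,56),c(336,277))]
q=wfit(M,o,[.5026,-.1878,-.4824]);print(q,"grasp",tf(q,[(-98,0,38)]),toolyaw())
E
```

```text
[[1.6, -0.9], [-1.0, -0.7], [-0.0, 0.7], [-0.3, 0.6], [0.2, -0.2], [-0.1, -0.2], [-0.1, 0.4], [0.2, 0.5]]
[ 0.50642491 -0.18935772 -0.48294933] grasp [[ 0.41963325 -0.14384719  0.038     ]] -0.48413149889512525
```

Emit:
{"op": "jog_arm", "data": {"commands": [[-1,[10,-4,-30],[0,0,0]],[-1,[0,0,-50],[0,0,0]],[-1,[0,0,-45],[0,0,0]],[-1,[0,0,-26],[0,0,0]],[-1,[0,0,0],[0,0,0]]]}}

```text
time_s: 3.05
tcp_pos: [0.4188, -0.1438, 0.0392]
orientation: [0.24, 0.971, 0.0, -0.001]
wrist_force: [0.1, 0.4, 0.3]
gripper_width: 0.0885
```

Emit:
{"op": "jog_arm", "data": {"commands": [[1,[0,0,0],[0,0,0]],[1,[0,0,0],[0,0,0]],[1,[0,0,0],[0,0,0]],[1,[0,0,0],[0,0,0]],[1,[0,0,0],[0,0,0]]], "force": 30}}

```text
time_s: 3.68
tcp_pos: [0.4192, -0.1448, 0.0399]
orientation: [0.241, 0.971, -0.0, 0.0]
wrist_force: [0.3, -0.2, 0.2]
gripper_width: 0.0405
```

```bash
python3 - <<'E'
from h import *
s=sensors.read_state();print(s["time_s"],s["tcp_pos"],toolyaw(),s["wrist_force"],s["gripper_width"])
M=wtf();np.save("M2.npy",M);p,d=eyes.camera("wrist");cv2.imwrite("pics/w2.png",p)
E
```

```text
3.675 [ 0.41924677 -0.14476832  0.03986611] -0.48582138910101963 [ 0.25919889 -0.17115446  0.24419365] 0.04050957477649589
```

View pics/w2.png

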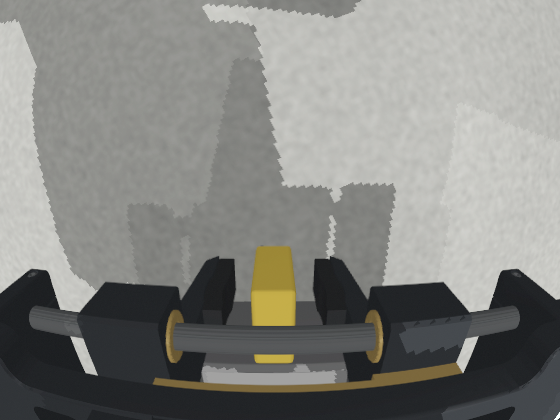

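Still closing around the fin at (273,290), centred.

Emit:
{"op": "jog_arm", "data": {"commands": [[1,[0,0,0],[0,0,0]],[1,[0,0,0],[0,0,0]],[1,[0,0,0],[0,0,0]],[1,[0,0,0],[0,0,0]],[1,[0,0,0],[0,0,0]]]}}

```text
time_s: 4.35
tcp_pos: [0.4192, -0.1447, 0.0397]
orientation: [0.24, 0.971, -0.0, 0.0]
wrist_force: [0.8, 0.8, -0.2]
gripper_width: 0.0177
```

Emit:
{"op": "jog_arm", "data": {"commands": [[1,[-4,10,0],[0,0,0.05]],[1,[0,16,0],[0,0,0.065]],[1,[2,16,0],[0,0,0.065]],[1,[2,16,0],[0,0,0.065]],[1,[3,16,0],[0,0,0.065]]]}}

```text
time_s: 4.97
tcp_pos: [0.4223, -0.0693, 0.0397]
orientation: [0.085, 0.996, 0.0, -0.0]
wrist_force: [-0.6, -0.4, -2.1]
gripper_width: 0.0177
```

Emit:
{"op": "jog_arm", "data": {"commands": [[1,[3,16,0],[0,0,0.065]],[1,[3,16,0],[0,0,0.065]],[1,[4,16,0],[0,0,0.065]],[1,[4,16,0],[0,0,0.065]],[1,[2,19,0],[0,0,0.075]]]}}

```text
time_s: 5.6
tcp_pos: [0.4384, 0.0136, 0.0397]
orientation: [-0.082, 0.997, -0.0, 0.0]
wrist_force: [-0.4, -1.7, -0.9]
gripper_width: 0.0177
```

Emit:
{"op": "jog_arm", "data": {"commands": [[1,[0,0,0],[0,0,0]],[1,[0,0,0],[0,0,0]],[1,[0,0,0],[0,0,0]],[1,[0,0,0],[0,0,0]],[1,[0,0,0],[0,0,0]]]}}

```text
time_s: 6.22
tcp_pos: [0.4382, 0.012, 0.0397]
orientation: [-0.079, 0.997, -0.0, -0.0]
wrist_force: [-0.2, 0.1, -0.0]
gripper_width: 0.0178
```

```bash
python3 - <<'E'
from h import *
s=sensors.read_state();print(s["time_s"],s["tcp_pos"],toolyaw(),s["wrist_force"],s["gripper_width"])
M=wtf();np.save("M3.npy",M)
p,d=eyes.camera("wrist");cv2.imwrite("pics/w3.png",p)
t,_=eyes.camera("top");cv2.imwrite("pics/c31.png",cv2.resize(t[115:265,190:350],(640,600),interpolation=cv2.INTER_CUBIC))
s,_=eyes.camera("scene");cv2.imwrite("pics/c32.png",cv2.resize(s[120:345,190:430],(640,600),interpolation=cv2.INTER_CUBIC))
E
```

```text
6.225 [0.43816183 0.01199914 0.03972026] 0.1586081705465839 [-0.17692749  0.11554598 -0.00859506] 0.017847975255784247
```

View pics/c31.png

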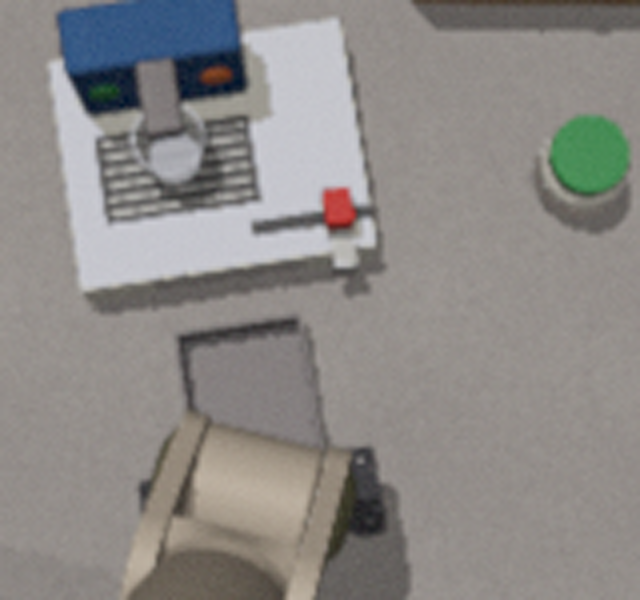

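View pics/c32.png

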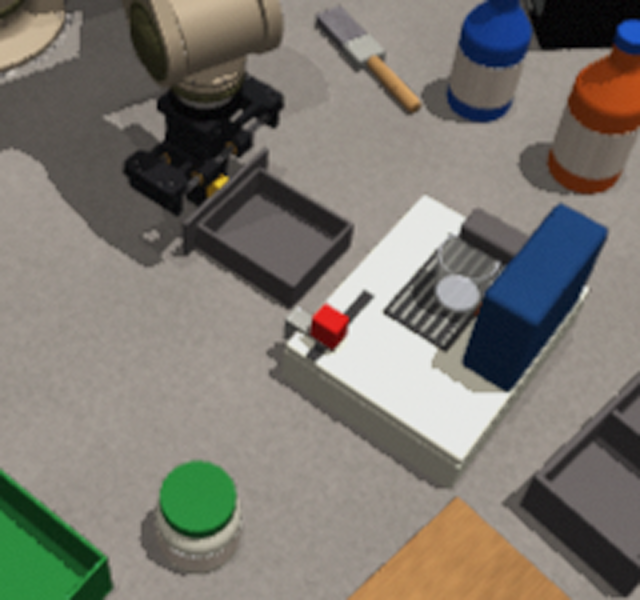

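View pics/w3.png

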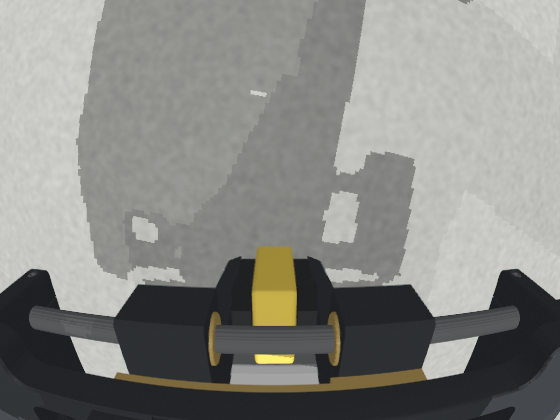

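The tray sits about 40 mm in front of the mouth. In the top crop its front rim runs from (182,338) to (299,322). I'll compare the tray and dispenser in the same cameras.

```bash
python3 - <<'E'
from h import *
S2=lambda u,v:(190+u*.375-.3,120+v*.375-.3)
a=toolyaw();s=sensors.read_state()["tcp_pos"]
q0=[s[0]+.098*np.cos(a),s[1]+.098*np.sin(a),a]
dp=[.7371,.0609,.1621]
for c,obs in(("top",[T(181,337),T(300,321)]),("scene",[S2(353,230),S2(291,305)])):
    print(c,"tray resid px",proj(c,tf(q0,[(65,55,40),(65,-55,40)]))-obs)
    # invert shifts: fit xy only
    f=lambda x:(proj(c,tf([x[0],x[1],a],[(65,55,40),(65,-55,40)]))-obs).ravel()
    r=least_squares(f,q0[:2]).x;print("fit",r,"pred",q0)
    dd={"top":[.7369,.0597,.1621],"scene":[.737,.0623,.1612]}[c]
    e=r-np.array(dd[:2]);print("tray in disp frame, y:",-np.sin(.162)*e[0]+np.cos(.162)*e[1],"x",np.cos(.162)*e[0]+np.sin(.162)*e[1])
E
```

```text
top tray resid px [[-2.09681186 -1.98749814]
 [ 0.53568736 -2.91614114]]
fit [0.52665314 0.02490386] pred [np.float64(0.5349619568854413), np.float64(0.027629476828379018), np.float64(0.15883887767083743)]
tray in disp frame, y: -0.0004293339684303746 x -0.2131063836233159
scene tray resid px [[ 0.33185095 -1.39324962]
 [ 0.67134527 -5.65760583]]
fit [0.54306934 0.01754273] pred [np.float64(0.5349619568854413), np.float64(0.027629476828379018), np.float64(0.15883887767083743)]
tray in disp frame, y: -0.012891717851200593 x -0.19861047135843787
```

Emit:
{"op": "jog_arm", "data": {"commands": [[1,[12,2,0],[0,0,0.003]],[1,[12,2,0],[0,0,0]],[1,[12,2,0],[0,0,0]],[1,[12,2,0],[0,0,0]],[1,[12,2,0],[0,0,0]]]}}

```text
time_s: 7.0
tcp_pos: [0.499, 0.0224, 0.0397]
orientation: [-0.081, 0.997, -0.0, -0.0]
wrist_force: [-2.1, -1.1, 0.2]
gripper_width: 0.0179
```

Emit:
{"op": "jog_arm", "data": {"commands": [[1,[8,1.3,0],[0,0,0]],[1,[8,1.3,0],[0,0,0]],[1,[8,1.3,0],[0,0,0]],[1,[8,1.3,0],[0,0,0]],[1,[8,1.3,0],[0,0,0]]]}}

```text
time_s: 7.62
tcp_pos: [0.5387, 0.0288, 0.0397]
orientation: [-0.081, 0.997, -0.0, -0.0]
wrist_force: [-2.4, -0.3, 0.3]
gripper_width: 0.0177
```

Emit:
{"op": "jog_arm", "data": {"commands": [[1,[10,1.6,0],[0,0,0]],[1,[10,1.6,0],[0,0,0]],[1,[10,1.6,0],[0,0,0]],[1,[10,1.6,0],[0,0,0]],[1,[10,1.6,0],[0,0,0]]]}}

```text
time_s: 8.25
tcp_pos: [0.5889, 0.0369, 0.0398]
orientation: [-0.081, 0.997, -0.0, -0.0]
wrist_force: [-2.5, -1.6, 1.1]
gripper_width: 0.0177
```

Emit:
{"op": "jog_arm", "data": {"commands": [[1,[3,0.5,0],[0,0,0]],[1,[3,0.5,0],[0,0,0]],[1,[3,0.5,0],[0,0,0]],[1,[2,0.3,0],[0,0,0]],[1,[2,0.3,0],[0,0,0]]]}}

```text
time_s: 8.88
tcp_pos: [0.6013, 0.0389, 0.0398]
orientation: [-0.081, 0.997, 0.0, -0.0]
wrist_force: [-0.8, -0.5, 1.1]
gripper_width: 0.0177
```

Emit:
{"op": "jog_arm", "data": {"commands": [[1,[2,0.3,0],[0,0,0]],[1,[2,0.3,0],[0,0,0]],[1,[1,0.2,0],[0,0,0]],[1,[1,0.2,0],[0,0,0]],[1,[0,0,0],[0,0,0]]]}}

```text
time_s: 9.5
tcp_pos: [0.6074, 0.0399, 0.0397]
orientation: [-0.081, 0.997, -0.0, 0.0]
wrist_force: [-0.9, 0.1, 0.6]
gripper_width: 0.0177
```

Emit:
{"op": "jog_arm", "data": {"commands": [[1,[1,0.2,0],[0,0,0]],[1,[1,0.2,0],[0,0,0]],[1,[1,0.2,0],[0,0,0]],[1,[0,0,0],[0,0,0]],[1,[0,0,0],[0,0,0]]]}}

```text
time_s: 10.12
tcp_pos: [0.6077, 0.04, 0.0397]
orientation: [-0.081, 0.997, -0.0, -0.003]
wrist_force: [-15.0, -4.7, 10.1]
gripper_width: 0.0177
```

Emit:
{"op": "jog_arm", "data": {"commands": [[1,[-2,-0.3,0],[0,0,0]],[-0.3,[0,0,0],[0,0,0]],[-0.3,[0,0,0],[0,0,0]],[-0.3,[0,0,0],[0,0,0]],[-0.3,[0,0,0],[0,0,0]]]}}

```text
time_s: 10.75
tcp_pos: [0.6084, 0.0402, 0.0397]
orientation: [-0.081, 0.997, 0.0, 0.0]
wrist_force: [0.0, -0.1, -0.9]
gripper_width: 0.0559
```

Emit:
{"op": "jog_arm", "data": {"commands": [[-0.3,[0,0,0],[0,0,0]],[-0.3,[-8,-1,10],[0,0,0]],[-0.3,[-5,-1,50],[0,0,0]],[-0.3,[0,0,60],[0,0,0]],[-0.3,[0,0,50],[0,0,0]]]}}

```text
time_s: 11.38
tcp_pos: [0.5947, 0.0382, 0.2128]
orientation: [-0.081, 0.997, -0.0, 0.001]
wrist_force: [0.7, 0.0, -0.6]
gripper_width: 0.057
```

Emit:
{"op": "jog_arm", "data": {"commands": [[-0.3,[-40,-6,0],[0,0,0]],[-0.3,[-40,-20,0],[0,0,0]],[-0.3,[0,0,0],[0,0,0]],[-0.3,[0,0,0],[0,0,0]],[-0.3,[0,0,0],[0,0,0]]]}}

```text
time_s: 12.0
tcp_pos: [0.5159, 0.0124, 0.2098]
orientation: [-0.081, 0.997, -0.0, 0.0]
wrist_force: [0.4, 0.0, -0.3]
gripper_width: 0.0576
```

```bash
python3 - <<'E'
from h import *
s=sensors.read_state();print(s["time_s"],s["tcp_pos"],toolyaw(),s["wrist_force"],s["gripper_width"],s["joint_positions"])
M=wtf();np.save("M4.npy",M)
p,d=eyes.camera("wrist");cv2.imwrite("pics/w4.png",p)
s,_=eyes.camera("scene");cv2.imwrite("pics/c42.png",cv2.resize(s[120:345,190:430],(640,600),interpolation=cv2.INTER_CUBIC))
E
```

```text
12.0 [0.51590488 0.01238803 0.20976629] 0.16262489528104399 [ 0.40405687  0.03854557 -0.28148728] 0.05760353657062098 [-2.05732798e-01  3.66240950e-01  1.47746032e+00  8.27917183e-05
  1.29745892e+00 -1.93917637e+00]
```

View pics/c42.png

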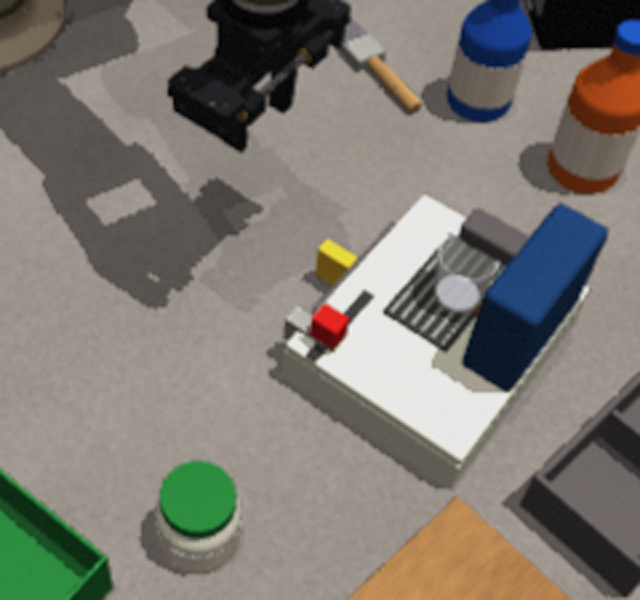

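View pics/w4.png

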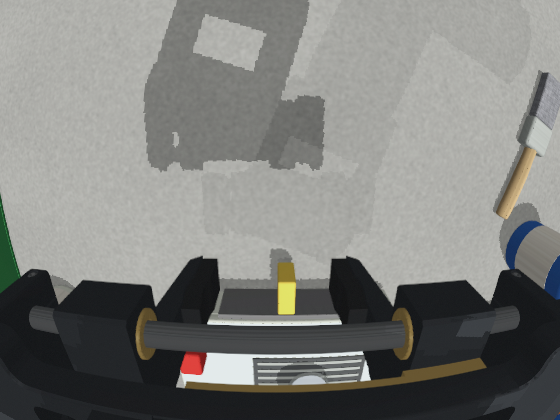

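The tray plate is against the foot, with the fin at scene crop (335,262), and the cup hasn't moved. Next I'll measure the latch grip.

```bash
python3 - <<'E'
from h import *
for dp in ([.7371,.0609,.1621],[.738,.0612,.162]):
  for c,u in(("top",T(339,207)),("scene",(190+331*.375-.3,120+318*.375-.3))):
    # grip top centre in images
    f=lambda x:(proj(c,tf(dp,[(x[0],x[1],100)]))-u).ravel()
    r=least_squares(f,[-70,-100]).x;print(c,"latch grip disp frame",r,"world",tf(dp,[(*r,100)]))
  print(tf(dp,[(-70,-102,90),(-70,-94,90)]))
  print(wproj(np.load("M4.npy"),tf(dp,[(-85,-114,100),(-85,-90,100)])))
p,d=cv2.imread("pics/w4.png"),0
cv2.imwrite("pics/w4c.png",cv2.resize(p[250:400,160:380],(792,540),interpolation=cv2.INTER_CUBIC))
E
```

```text
top latch grip disp frame [-71.92347623 -97.42034117] world [[ 0.68184217 -0.04685102  0.1       ]]
scene latch grip disp frame [-69.1870931 -95.8428598] world [[ 0.68428809 -0.04485259  0.1       ]]
[[ 0.68447955 -0.05106021  0.09      ]
 [ 0.68318842 -0.04316508  0.09      ]]
[[170.52419539 351.18268627]
 [193.67529383 353.05089891]]
top latch grip disp frame [-72.85033755 -97.57844193] world [[ 0.68184217 -0.04685102  0.1       ]]
scene latch grip disp frame [-70.11411217 -96.00068694] world [[ 0.68428809 -0.04485259  0.1       ]]
[[ 0.68536835 -0.05075494  0.09      ]
 [ 0.68407801 -0.04285969  0.09      ]]
[[170.83318031 351.86961687]
 [193.95866873 353.73944905]]
```

View pics/w4c.png

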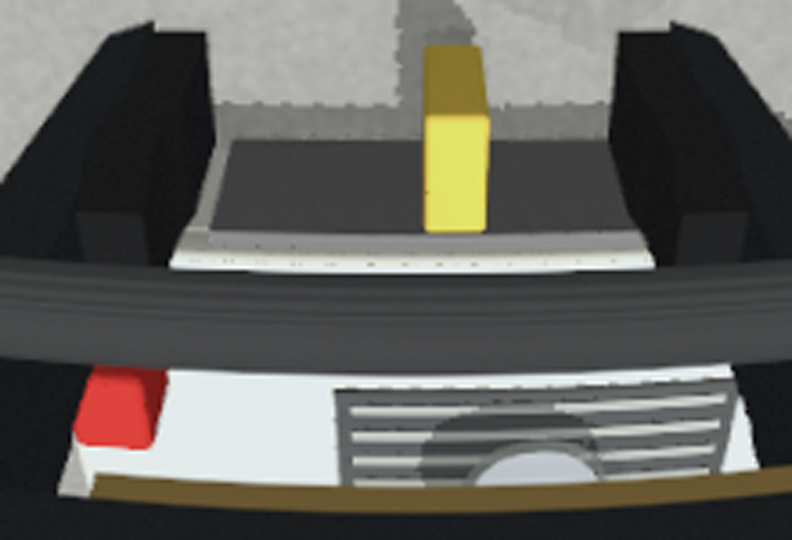

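The plate is flush along its whole visible width (crop 210–640, row 235). The red grip is at crop (125,405), which puts the latch joint at about 5 mm. I'll turn the jaws so they sit along the dispenser's x and move above the grip.

Emit:
{"op": "jog_arm", "data": {"commands": [[-0.3,[17,-6,0],[0,0,-0.157]],[-0.3,[17,-6,0],[0,0,-0.157]],[-0.3,[17,-6,0],[0,0,-0.157]],[-0.3,[17,-6,0],[0,0,-0.157]],[-0.3,[17,-6,0],[0,0,-0.157]]]}}

```text
time_s: 12.72
tcp_pos: [0.6011, -0.0178, 0.2094]
orientation: [0.309, 0.951, -0.0, -0.0]
wrist_force: [-0.6, -0.3, 0.7]
gripper_width: 0.0576
```

Emit:
{"op": "jog_arm", "data": {"commands": [[-0.3,[17,-6,0],[0,0,-0.157]],[-0.3,[17,-6,0],[0,0,-0.157]],[-0.3,[17,-6,0],[0,0,-0.157]],[-0.3,[17,-6,0],[0,0,-0.157]],[-0.3,[15,-4,0],[0,0,-0.158]]]}}

```text
time_s: 13.35
tcp_pos: [0.6841, -0.0458, 0.2091]
orientation: [0.649, 0.76, -0.0, -0.0]
wrist_force: [0.0, 0.1, -0.2]
gripper_width: 0.0573
```

Emit:
{"op": "jog_arm", "data": {"commands": [[-0.3,[0,0,0],[0,0,0]],[-0.3,[0,0,0],[0,0,0]],[-0.3,[0,0,0],[0,0,0]],[-0.3,[0,0,0],[0,0,0]],[-0.3,[0,0,0],[0,0,0]]]}}

```text
time_s: 13.98
tcp_pos: [0.6831, -0.0458, 0.2099]
orientation: [0.647, 0.762, 0.0, 0.0]
wrist_force: [0.2, -0.1, 0.1]
gripper_width: 0.0575
```

```bash
python3 - <<'E'
from h import *
s=sensors.read_state();print(s["time_s"],s["tcp_pos"],toolyaw(),s["wrist_force"],s["gripper_width"],s["joint_positions"])
M=wtf();np.save("M5.npy",M)
p,d=eyes.camera("wrist");cv2.imwrite("pics/w5.png",p)
dp=[.738,.0612,.162]
print(wproj(M,tf(dp,[(-85,-109,100),(-85,-85,100),(-55,-109,100),(-55,-85,100)])))
E
```

```text
13.975 [ 0.68311278 -0.04576941  0.20993968] -1.40832573791812 [ 0.21197767 -0.09286077  0.11312639] 0.05747443380694145 [-2.39372222e-01  6.57295621e-01  9.54465924e-01 -1.43389708e-05
  1.52964278e+00 -4.01842215e-01]
[[255.08482564 233.67397272]
 [254.5141381  204.04523186]
 [293.67117116 233.69561101]
 [294.31191775 204.07180335]]
```

View pics/w5.png

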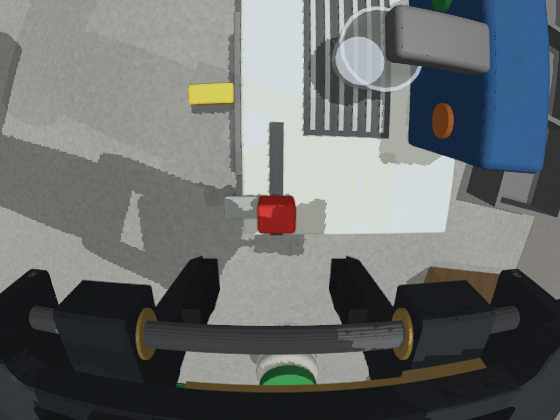

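```bash
python3 - <<'E'
import cv2
p=cv2.imread("pics/w5.png");cv2.imwrite("pics/w5c.png",cv2.resize(p[160:260,210:340],(780,600),interpolation=cv2.INTER_CUBIC))
E
```

```text
(no output)
```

View pics/w5c.png

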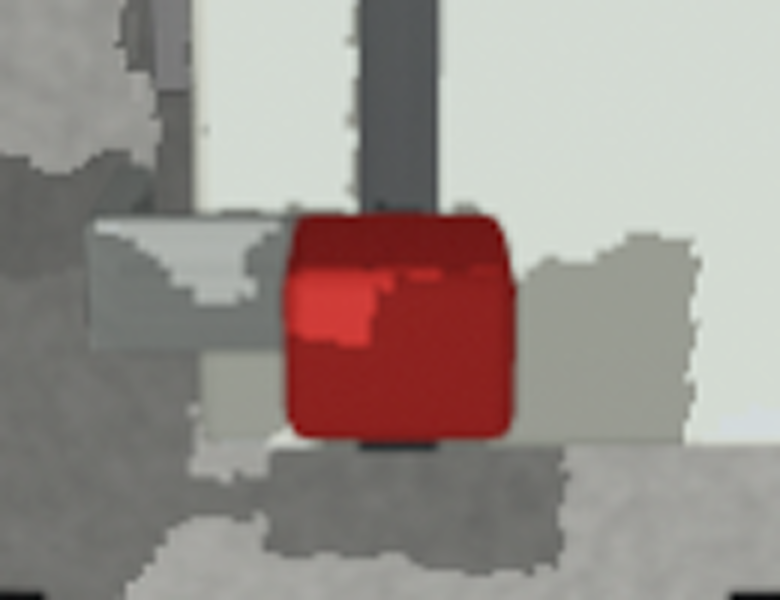

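The crop shows the grip's top face at columns 258–296, rows 205–233. Its y is as estimated; its x is about 2 mm further. Descending now.

Emit:
{"op": "jog_arm", "data": {"commands": [[-0.3,[2,0,-30],[0,0,0]],[-0.3,[0,0,-40],[0,0,0]],[-0.3,[0,0,-30],[0,0,0]],[-0.3,[0,0,-14],[0,0,0]],[-0.3,[0,0,0],[0,0,0]]], "force": 15}}

```text
time_s: 14.65
tcp_pos: [0.6852, -0.0458, 0.0955]
orientation: [0.648, 0.762, -0.0, -0.0]
wrist_force: [0.7, -0.4, -0.2]
gripper_width: 0.0575
```

Emit:
{"op": "jog_arm", "data": {"commands": [[1,[0,0,0],[0,0,0]],[1,[0,0,0],[0,0,0]],[1,[0,0,0],[0,0,0]],[1,[0,0,0],[0,0,0]],[1,[0,0,0],[0,0,0]]]}}

```text
time_s: 15.28
tcp_pos: [0.6849, -0.0459, 0.0965]
orientation: [0.648, 0.762, -0.0, -0.0]
wrist_force: [-5.6, -0.0, 6.2]
gripper_width: 0.0303
```

Emit:
{"op": "jog_arm", "data": {"commands": [[1,[-1.3,7.9,0],[0,0,0]],[1,[-1.3,7.9,0],[0,0,0]],[1,[-1.3,7.9,0],[0,0,0]],[1,[-1.3,7.9,0],[0,0,0]],[1,[-0.6,3.9,0],[0,0,0]]]}}

```text
time_s: 15.9
tcp_pos: [0.6791, -0.0104, 0.0965]
orientation: [0.648, 0.762, -0.0, 0.0]
wrist_force: [-5.3, -2.9, 6.1]
gripper_width: 0.0297
```

Emit:
{"op": "jog_arm", "data": {"commands": [[1,[-0.5,3,0],[0,0,0]],[1,[-0.5,3,0],[0,0,0]],[1,[-0.3,2,0],[0,0,0]],[1,[0,0,0],[0,0,0]],[1,[0,0,0],[0,0,0]]]}}

```text
time_s: 16.52
tcp_pos: [0.6779, -0.0025, 0.0965]
orientation: [0.648, 0.762, -0.0, 0.0]
wrist_force: [-4.8, -0.8, 6.0]
gripper_width: 0.0298
```

Emit:
{"op": "jog_arm", "data": {"commands": [[1,[-0.2,1,0],[0,0,0]],[1,[-0.2,1,0],[0,0,0]],[1,[-0.2,1,0],[0,0,0]],[1,[0,0,0],[0,0,0]],[1,[0,0,0],[0,0,0]]]}}

```text
time_s: 17.15
tcp_pos: [0.6777, -0.002, 0.0965]
orientation: [0.648, 0.762, -0.001, 0.002]
wrist_force: [-3.7, -11.8, 4.5]
gripper_width: 0.0298
```

End stop reached at 11.8 N after about 44.5 mm of travel. Releasing.

Emit:
{"op": "jog_arm", "data": {"commands": [[1,[0.2,-1,0],[0,0,0]],[-0.3,[0,0,0],[0,0,0]],[-0.3,[0,0,0],[0,0,0]],[-0.3,[0,0,0],[0,0,0]],[-0.3,[0,0,0],[0,0,0]]]}}

```text
time_s: 17.77
tcp_pos: [0.6777, -0.0001, 0.0956]
orientation: [0.647, 0.762, 0.0, -0.0]
wrist_force: [0.3, 0.3, -0.5]
gripper_width: 0.0568
```

Emit:
{"op": "jog_arm", "data": {"commands": [[-0.3,[0,0,20],[0,0,0]],[-0.3,[0,0,50],[0,0,0]],[-0.3,[0,0,50],[0,0,0]],[-0.3,[-20,-20,20],[0,0,0]],[-0.3,[-40,-30,0],[0,0,0]]]}}

```text
time_s: 18.4
tcp_pos: [0.6181, -0.0505, 0.2372]
orientation: [0.647, 0.763, 0.001, 0.002]
wrist_force: [0.4, -0.6, -0.9]
gripper_width: 0.0572
```

Emit:
{"op": "jog_arm", "data": {"commands": [[-0.3,[-40,-30,0],[0,0,0]],[-0.3,[-40,-20,0],[0,0,0]],[-0.3,[-40,0,0],[0,0,0]],[-0.3,[0,0,0],[0,0,0]],[-0.3,[0,0,0],[0,0,0]]]}}

```text
time_s: 19.02
tcp_pos: [0.4985, -0.1004, 0.2361]
orientation: [0.648, 0.762, 0.0, 0.001]
wrist_force: [-0.2, -0.5, -0.1]
gripper_width: 0.057
```

```bash
python3 - <<'E'
from h import *
s=sensors.read_state();print(s["time_s"],s["tcp_pos"],s["wrist_force"],s["gripper_width"])
M=wtf();p,d=eyes.camera("wrist");cv2.imwrite("pics/w6.png",p)
t,_=eyes.camera("top");cv2.imwrite("pics/c61.png",cv2.resize(t[115:265,190:350],(640,600),interpolation=cv2.INTER_CUBIC))
s,_=eyes.camera("scene");cv2.imwrite("pics/c62.png",cv2.resize(s[120:345,190:430],(640,600),interpolation=cv2.INTER_CUBIC))
dp=[.738,.0612,.162]
for j in(0,40,45,50): print(j,(proj("top",tf(dp,[(-70,-102+j,100)]))-[190-.4,115-.4])*4,(proj("scene",tf(dp,[(-70,-102+j,100)]))-[190,120])/.375)
E
```

```text
19.025 [ 0.49846891 -0.10039024  0.23608034] [-0.21967608 -0.52590637 -0.07111477] 0.05699659503874394
0 [[343.82183252 202.78325088]] [[326.61053714 321.32160839]]
40 [[295.18660012 210.25064914]] [[350.8130132  294.68438621]]
45 [[289.10103495 211.18501989]] [[353.77595354 291.42337688]]
50 [[283.0140991 212.1196011]] [[356.72535082 288.17727304]]
```

View pics/c61.png

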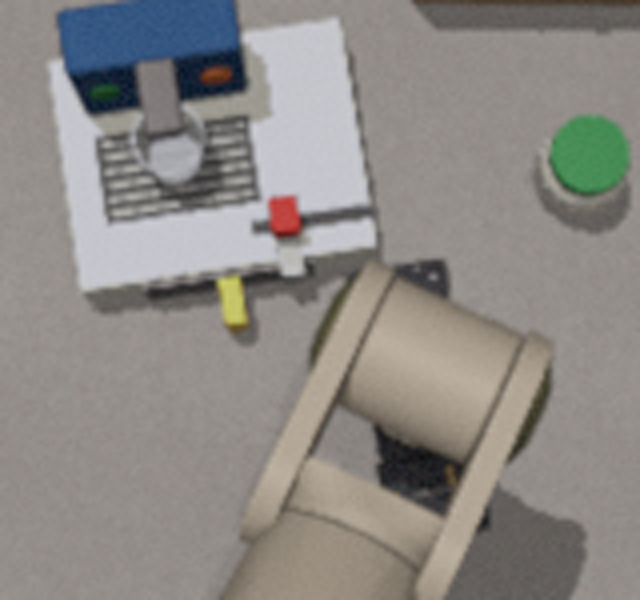

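View pics/c62.png

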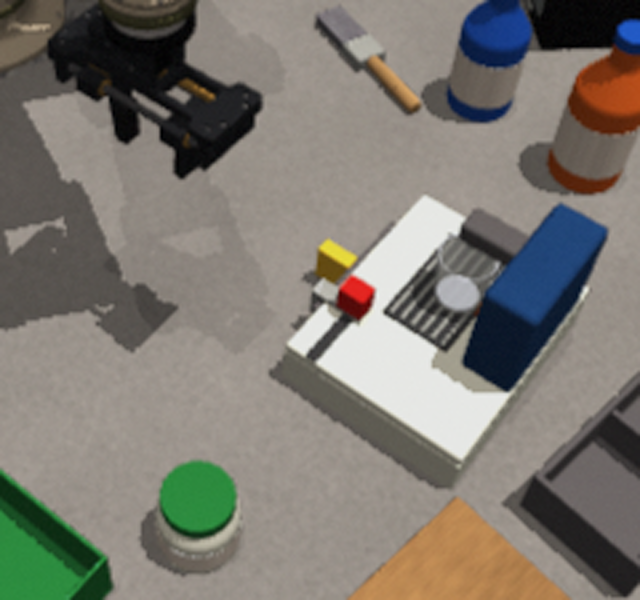

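View pics/w6.png

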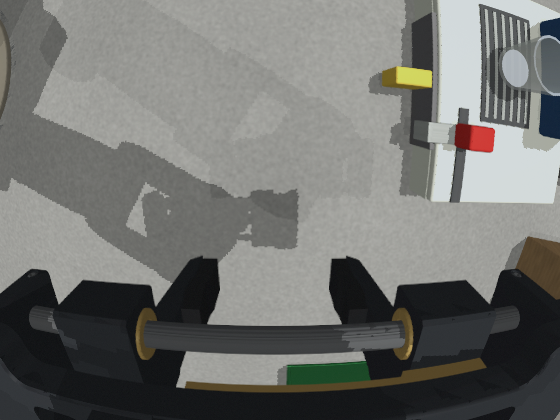

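```bash
python3 -c "
from cell import manip
print(manip.sign_off())"
```

```text
the job is handed in; nothing more can be done
None
```

The grey tray is in the bay with its front plate against the dispenser, and the red latch is across at its end stop. I handed the job in at about 19 s of the 54 s allowed.

**Tray:** I gripped it by the yellow fin and slid it in along the bay. It stopped firmly at about 15 N, within about 2 mm of the home position I had worked out. In the wrist picture the plate was flush along the width I could see.

**Latch:** I gripped it and slid it about 44.5 mm until it stopped firmly at about 12 N. It started roughly 5 mm open, so it ended at about 49–50 mm. The last top and scene pictures agree to within 1–2 mm, and its tongue lies in front of the plate.

**Other things:** The cup is where it was, and everything else near the dispenser looks unmoved in the last pictures. I did not go near the purple look-alike, which was outside the final crops. At hand-in the gripper was well clear and touching nothing.

**Disagreement:** Before insertion, one scene-camera estimate put the tray about 13 mm off to the side. I had probably marked a lower corner instead of the rim. The top camera showed under 1 mm, and the tray went in with almost no resistance. No other check failed or disagreed.

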